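Refit a watering plug in a forklift battery cell

ROBOT

A 7-joint arm with a two-finger parallel gripper is mounted at the origin on the work surface. World frame = base frame: x ahead of the robot, y to its left, z up, the work surface at z = 0. Lengths are in m, angles in degrees, forces in N, time in s.
With the tool pointing down it reaches from about 0.35 to 0.775 m from the base axis. Payload 3.1 kg.
Tool frame: the origin (TCP) lies on the centre line of the jaws, within the pads' length; the fingertips stand 17 mm ahead of it and the grasp point (between the pads) lies 2 mm behind it (robot.tip_reach is the distance from the TCP to the fingertips, in m); z points along the fingers, y is the line along which they close (so a half turn about z gives the same grasp; the last joint's range is limited). The gripper opens to 85 mm and grips with 20 to 120 N. Pads are 22 mm wide; open, the fingers measure 114 mm over their backs; the gripper's body (76 mm by 85 mm) begins 54 mm behind the grasp point. The pads swing forward as they close: fully open they stand 13 mm farther back than shut.
Start: joints at [-70.514, 17.813, 0.802, 86.603, -0.252, 75.585, -1.558], TCP at [0.205, 0.51, 0.248] pointing down, gripper open.
Joint ranges: [-154.91, 154.91], [-16.99, 109.72], [-72.82, 74.43], [7.12, 147.25], [-82.49, 262.49], [11.32, 116.49], [-174.64, 174.64]. Speed limits (degrees/s): [159.86, 159.86, 180, 180, 180, 180, 180].

INTERFACE

Orientations are given as [roll, pitch, yaw] about the fixed x, y, z axes, in that order (R = Rz(yaw) Ry(pitch) Rx(roll)).
In Python, from station import robot, fingers, vision, workorder, recognise gives the robot as it stands. Calls block until the motion is done:
- robot.move_to(position, orientation): joint-space move of the TCP to a pose.
- robot.line_to(position, orientation=None, velocity=0.15, f_stop=None): straight line of the TCP; orientation=None keeps the orientation; velocity is the mean speed in m/s. With f_stop (N) it stops when the force on the tool has changed by that much, and returns True; else False.
- robot.move_j(angles): joint-space move.
- fingers.gripper_to(opening, force=None): opening from 0.0 (shut) to 1.0 (fully open); force is the grip in N (None keeps the last); returns when the fingers have stopped.
- robot.pause(seconds).
- robot.inverse_kinematics(position, orientation): joint angles nearest the present ones, or None.
- vision.grab_frame(name): name is "side" or "top"; returns the picture (420x560x3 uint8, red, green, blue); there is no depth.
- vision.calibration(name): a dict with "mtx" (3x3 intrinsics, pixels), "extrinsics" (4x4, takes a point from world to camera coordinates). Camera axes: x right, y up, looking along -z (the intrinsics and any distortion apply to the point x, -y, -z); pixel columns grow to the right and rows downward; lengths in m; the calibration is good to about 2 mm. A picture is of the moment at which its call begins. calibration takes no time and is no camera call.
A pose or a line that the arm cannot do raises robot.PlanningError and nothing moves.
- workorder.close_job(): hands the job in; it is judged then, once.
Trained networks look in the newest picture that a camera, given by its name, has taken for a name from the list of things; names that differ only in an ending like _2 or _b are one class to them, and where a whole thing is asked for, a point or a joint stands for the part that bears it (a point fixed in the world has none). Each returns a list of dicts, best first, with "p" (0 to 1); they miss things now and then, are a little off and sometimes report something else, mostly with a low value. They report only what shows in the picture. A call takes as long as a camera call.
- recognise(label, camera): "rect" ([centre column, centre row, width, height] in pixels, round what is visible of it).
Readings, each from a call of its own:
- robot.current_time_s(): time.
- robot.current_joint_positions(): joint angles.
- robot.current_dq(): joint speeds.
- robot.current_joint_torque(): joint torques, N m.
- robot.current_tool_pos(): TCP position.
- robot.current_eef_rot(): TCP orientation.
- robot.current_contact_force(): force on the tool from outside, world axes, zero at the start.
- robot.current_torque(): the same for the moment, N m.
- robot.current_finger_gap(): opening from 0.0 (shut) to 1.0 (fully open).
- robot.current_gripper_force(): force on a finger pad.
Only numpy, scipy, OpenCV 4.12 (cv2) and the standard library are available. Lean on these libraries where they do the work, as an engineer would, in place of code of your own. Each camera call takes 0.05 s, during which the arm holds its last target. There are 200 camera calls.

TASK

One cell of the forklift battery has an open vent. Take the watering plug with the orange tee that stands on the black filler box, push it down into the open vent against the rubber seal and lock it with a quarter turn clockwise, so that its hose stubs line up with those of the plugs already fitted. Leave the old yellow vent cap and the refractometer that lie beside it where they are.

Things in the scene. Friction and masses are not known exactly. Their poses are not given: they have to be found in the camera images.
- battery: Forklift battery, fixed: dark steel tray 831 x 635 mm, 5 rows of grey-lidded cells, just beyond the bench. Origin: its centre, level with the cell lids and the bench top (z = 0). y runs along the rows (cells 198 mm along y, 119 mm along x), z up. Heights above the lids: rim 35 mm, black connector bars 32 mm, fitted plugs 42 mm, all fixed. Every cell but one has a plug.
- filler_top (a point): Centre of the matt black filler box, fixed in the battery in place of two cells: flat and level, top at lid level, 236 mm along the battery's x, 196 mm along y. The plug and the old cap stand on it.
- vent (a point): Centre of the open vent, at lid top level; axes as the battery's. Round hole 36 mm wide, hollow to 90 mm below, in a grey collar 62 mm wide from lid level to 6 mm above, in the middle of one cell lid (which cell varies). Two notches at +x and -x, 14 mm wide, reach 24 mm from the centre and let the plug's lugs through. Nearest connector bars: 58 mm away in y.
- collar_top (a point): Centre of the vent's collar top, 6 mm above vent. When the plug's seal face is pressed to within 2 mm of this level its lugs are below the collar, and it turns clockwise seen from above (+x towards -y) by 90 degrees to a stop, not the other way. Let go, the seal lifts it until the lugs bear on the collar's underside, seal face 2 mm above this point; friction holds it.
- seal (a joint): Compression of the black rubber sealing ring lying on the collar (57 mm outside diameter): 0 = free, top 3 mm above the collar top; 0.003 = pressed flat to the collar. It springs: 4 N at first touch, about 9 N flat. A plug just resting on it stays at 0; a locked plug holds it at about 0.001.
- plug: Watering plug, loose, 60 to 115 g, 100 mm tall, standing upright on the filler box. Origin: centre of its foot, z up. Grey float guard 29 mm in diameter, neck 31 mm from 50 mm up, black ribbed head 57 to 60 mm in diameter from 66 to 76 mm, orange tee housing from 76 to 100 mm, 42 mm along x and 22 mm along y, a hose stub at each end along x, 74 mm over both. Same after half a turn.
- plug_lugs (a point): Middle of the plug's two bayonet lugs, 55.5 mm above its foot. The lugs stick out of the neck along the plug's +x and -x, in line with the hose stubs: 7 mm wide, 5 mm high, reaching 21.5 mm from the axis; their tops are 8 mm below the seal face.
- plug_seal_face (a point): Centre of the underside of the plug's head, 66 mm above its foot; axes as the plug's. It comes down on the sealing ring.
- plug_grip (a point): Centre of the orange tee housing, 88 mm above the plug's foot, 22 mm above the seal face; axes as the plug's. Grip from above across the 22 mm flats (fingers closing along the plug's y). The head's top is 12 mm below this point, the housing's top 12 mm above.
- old_cap: Removed vent cap, loose bystander on the filler box: yellow disc 45 mm across, 22 mm high, with a black boss on it, 36 mm high in all. Origin: centre of its underside.
- refractometer: Hand refractometer for the acid, loose bystander lying on the filler box: black and silver tube 140 mm long along its y, 34 mm across, 34 mm high, with a blue prism end. Origin: middle of its underside.

How it is judged (in metres and radians):
At the end, for the whole second after the job is handed in: The plug sits in the open vent, upright (within 0.08 rad), centred (within 5 mm), its head pressed on the seal (seal face less than 9.5 mm above the lid top, so the lugs are under the collar), turned home so that its stubs lie along the battery's rows (y axis) within 0.3 rad, let go and at rest (horizontal distance between plug_seal_face and vent below 0.005 m and z of plug_seal_face in the frame of vent below 0.0095 m and angle between the x axis of plug and the y axis of vent, either way round below 0.3 rad and angle between plug's own z axis and vertical below 0.08 rad and linear speed of plug below 0.02 m/s); the robot touches nothing.
It fails at once if the old vent cap or the refractometer is moved by more than 40 mm (distance of any of old_cap, refractometer from where it was at the start of the episode above 0.04 m).
It also fails if it takes over 51 s, if anything falls off the work surface, if the arm or the gripper's body presses on something with over 40 N, if the wrist force passes 120 N, or if a joint passes its speed limit or range.

## Working session

There is one attempt and no reset: what is moved stays moved. The work goes in short steps, each a Python script; the robot and the scene stay as the last script left them, time stands still between calls to the robot, and variables do not carry over. Pictures are saved under pics/ and viewed, at most 10 in all, crops included, and the job is handed in when it is done.

```bash
mkdir -p pics; ls; python3 - <<'E'
from station import robot, fingers, vision, workorder, recognise
import cv2, numpy as np
for c in ("side","top"):
    im=vision.grab_frame(c); cv2.imwrite(f"pics/{c}0.png",im[:,:,::-1])
    k=vision.calibration(c); print(c,np.round(k["mtx"],1).tolist(),np.round(k["extrinsics"],4).tolist(),[x for x in k if x not in("mtx","extrinsics")])
    for l in ("battery","plug","old_cap","refractometer","vent","seal","plug_grip","filler_top"):
        try: print(l,[(np.round(d["rect"],1).tolist(),round(d["p"],2)) for d in recognise(l,c)][:4])
        except Exception as e: print(l,e)
print(robot.current_time_s(),robot.current_eef_rot())
E
```

```text
pics
side [[421.8, 0.0, 276.9], [0.0, 421.8, 212.6], [0.0, 0.0, 1.0]] [[0.7466, -0.6651, -0.0163, -0.4224], [0.3475, 0.369, 0.862, -0.2346], [-0.5673, -0.6493, 0.5066, -0.7042], [0.0, 0.0, 0.0, 1.0]] []
battery [([297.6, 276.6, 405.6, 286.7], 0.66)]
plug [([221.3, 199.3, 23.2, 36.4], 0.73)]
old_cap [([157.8, 225.4, 19.7, 17.8], 0.57)]
refractometer [([180.5, 240.4, 47.2, 41.4], 0.91)]
vent [([285.0, 252.2, 91.7, 54.9], 0.72), ([221.1, 199.4, 25.0, 38.9], 0.52)]
seal [([157.2, 225.2, 20.1, 16.5], 0.32)]
plug_grip [([224.5, 197.9, 28.0, 45.9], 0.57), ([180.9, 239.9, 48.7, 41.6], 0.54)]
filler_top [([296.7, 277.3, 406.4, 285.4], 0.7), ([285.0, 250.9, 87.6, 55.4], 0.56)]
top [[401.5, 0.0, 279.7], [0.0, 401.5, 213.0], [0.0, 0.0, 1.0]] [[0.0182, -0.9998, -0.007, -0.0499], [0.9754, 0.0162, 0.22, -0.5337], [-0.2199, -0.0109, 0.9755, -0.8624], [0.0, 0.0, 0.0, 1.0]] []
battery [([251.9, 185.5, 359.9, 263.7], 0.66)]
plug [([202.8, 222.7, 37.2, 27.3], 0.89)]
old_cap [([179.2, 293.1, 20.7, 18.5], 0.85)]
refractometer [([222.6, 291.9, 58.6, 16.0], 0.55)]
vent [([289.8, 225.2, 85.4, 51.9], 0.66)]
seal [([292.3, 223.2, 25.4, 24.7], 0.66)]
plug_grip [([200.8, 222.9, 34.7, 24.2], 0.62)]
filler_top [([253.2, 184.0, 368.9, 267.4], 0.96)]
0.9 [1.79998582e+02 8.71945800e-04 1.58130568e+02]
```

```bash
python3 - <<'E'
import cv2
a=cv2.imread("pics/top0.png")
cv2.imwrite("pics/v1.png",cv2.resize(a,(800,600),interpolation=cv2.INTER_CUBIC))
cv2.imwrite("pics/v2.png",cv2.resize(a[180:320,160:345],None,fx=4.25,fy=4.25,interpolation=cv2.INTER_CUBIC))
b=cv2.imread("pics/side0.png")
cv2.imwrite("pics/v3.png",cv2.resize(b[160:300,140:326],None,fx=4.25,fy=4.25,interpolation=cv2.INTER_CUBIC))
E
```

```text
(no output)
```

View pics/v1.png

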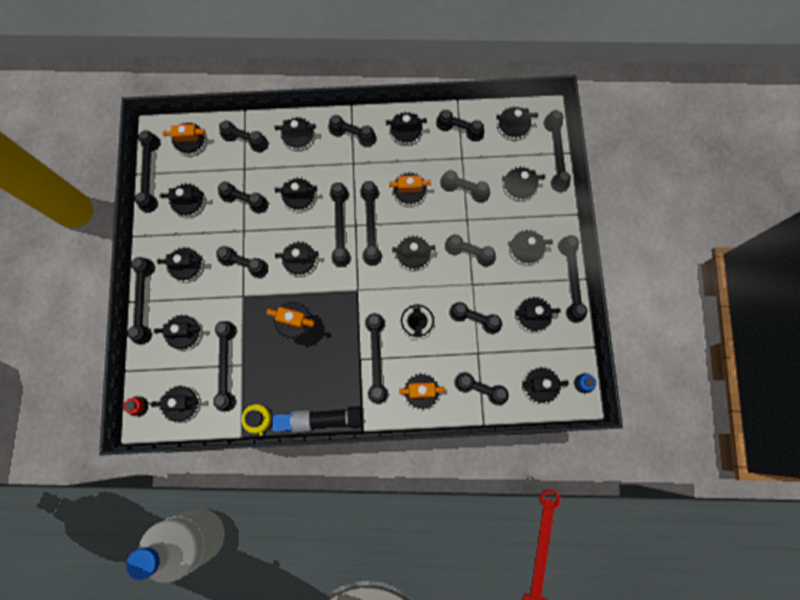

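View pics/v2.png

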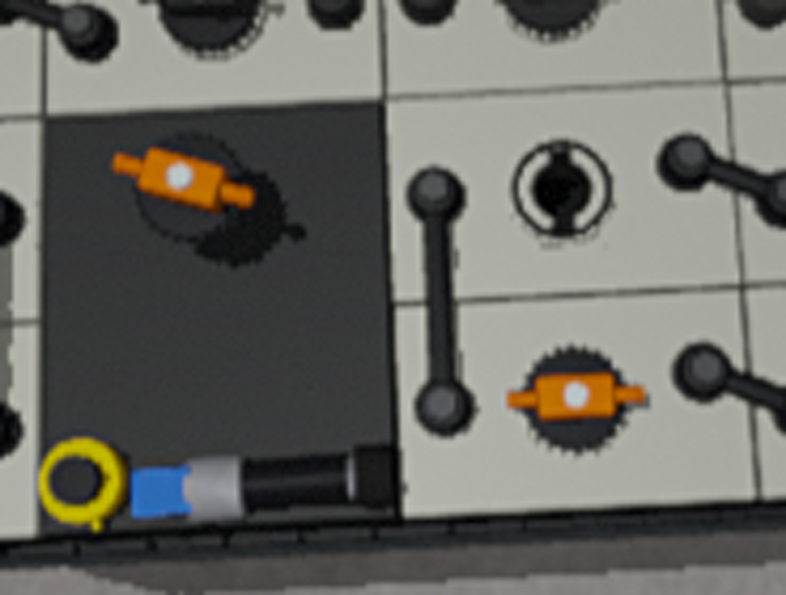

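View pics/v3.png

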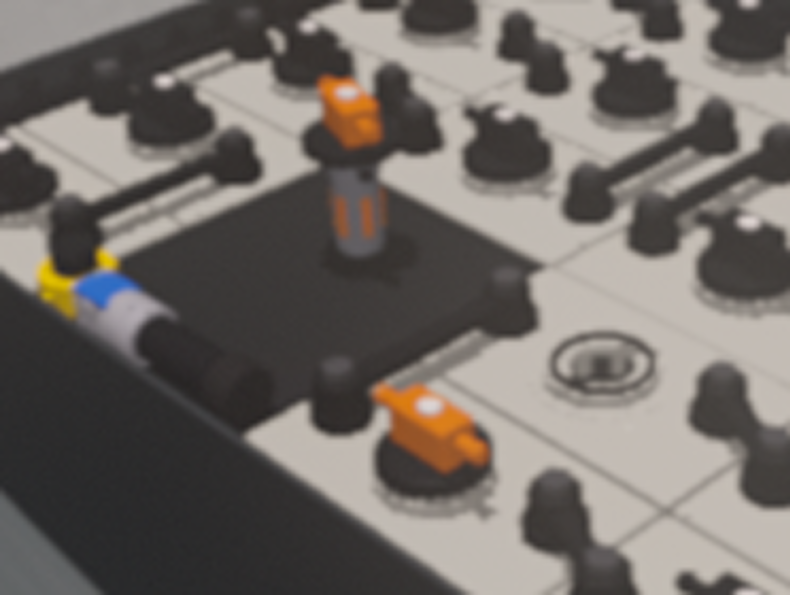

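The top view shows the loose plug at about (202,222) px, with stubs from (186,217) to (219,226). The open vent is at about (292,224), with notches pointing up and down the image. The cap and refractometer lie at the near edge of the filler box. The side view agrees: plug dot at about (221,181), vent ring at about (281,245).

```bash
cat > h.py <<'E'
from station import robot, fingers, vision, workorder, recognise
import cv2, numpy as np
def P(c):
    k=vision.calibration(c); return k["mtx"]@np.diag([1,-1,-1])@k["extrinsics"][:3] 
def ray(c,uv,z):
    p=P(c); A=p[:,[0,1]]; b=p[:,2]*z+p[:,3]
    u,v=uv; M=np.array([A[0]-u*A[2],A[1]-v*A[2]]); return np.linalg.solve(M,-np.array([b[0]-u*b[2],b[1]-v*b[2]]))
def tri(a,b):
    X=cv2.triangulatePoints(P("top"),P("side"),np.array(a,float).reshape(2,1),np.array(b,float).reshape(2,1)); return (X[:3]/X[3]).ravel()
E
python3 - <<'E'
from h import *
t=lambda u,v:((u+.5)/4.25-.5+160,(v+.5)/4.25-.5+180)
s=lambda u,v:((u+.5)/4.25-.5+140,(v+.5)/4.25-.5+160)
np.set_printoptions(precision=4,suppress=True)
cs=[ray("top",t(*q),0) for q in((45,116),(383,101),(400,520),(40,533))]
print("filler",cs,np.mean(cs,0),[np.linalg.norm(cs[i]-cs[(i+1)%4]) for i in range(4)])
e=cs[0]-cs[1]; print("yaw of y axis",np.degrees(np.arctan2(-e[0],e[1])))
print("dot",ray("top",t(180,176),.1),ray("side",s(347,92),.1),tri(t(180,176),s(347,92)))
print("vent",ray("top",t(562,189),.009),ray("side",s(602,362),.009),tri(t(562,189),s(602,362)))
a,b=ray("top",t(112,161),.088),ray("top",t(253,197),.088);d=a-b
print("stubs",a,b,(a+b)/2,np.linalg.norm(d),np.degrees(np.arctan2(d[1],d[0])))
# orange mask
im=cv2.imread("pics/top0.png")[205:240,180:230].astype(int)
m=(im[:,:,2]-im[:,:,0]>70).astype(np.uint8); vs,us=np.nonzero(m)
pts=np.array([ray("top",(u+180,v+205),.095) for u,v in zip(us,vs)])
w,V=np.linalg.eigh(np.cov(pts.T)); print("mask",pts.mean(0),np.degrees(np.arctan2(V[1,1],V[0,1])),len(pts))
# grid of fitted tees for battery yaw: lid line
l=[ray("top",t(*q),0) for q in((395,97),(722,83),(395,302),(745,287))]; 
for i in(0,2): e=l[i]-l[i+1];print("yaw",np.degrees(np.arctan2(-e[0],e[1])))
n=[ray("top",t(*q),.006) for q in((561,152),(563,228))];e=n[0]-n[1];print("notch",np.degrees(np.arctan2(e[1],e[0])),np.linalg.norm(e),np.mean(n,0))
E
```

```text
filler [array([0.5586, 0.2297]), array([0.5707, 0.0342]), array([0.3341, 0.0167]), array([0.3236, 0.214 ])] [0.4468 0.1236] [np.float64(0.19579334185265898), np.float64(0.2372788011520194), np.float64(0.19755419073909342), np.float64(0.23553814163446923)]
yaw of y axis 3.5601915753662174
dot [0.5044 0.1284] [0.5053 0.1334] [0.503  0.1283 0.1027]
vent [ 0.5188 -0.0698] [ 0.5178 -0.0688] [ 0.5181 -0.0694  0.0093]
stubs [0.5142 0.167 ] [0.4963 0.0923] [0.5052 0.1296] 0.07682285369508594 76.53849102195393
mask [0.5034 0.1275] 74.88736698325388 249
yaw 3.4681443245150056
yaw 3.453675573204541
notch 2.1394446753885243 0.04400960471590642 [ 0.5189 -0.0699]
```

The measurements agree with each other:

| Quantity | Value |
|---|---|
| Filler box | 196 x 236 mm, as given |
| Battery yaw | about 3.7° |
| Vent | (0.5185, -0.0697), matches the cell grid |
| Plug | (0.504, 0.1285), stub yaw about 75.7° |

Next is an IK check, then the grasp.

```bash
python3 - <<'E'
from h import *
plug=np.array([.504,.1285]); vent=np.array([.5185,-.0697])
print("tip",robot.tip_reach)
ok=None
for base in (75.7,-104.3):
    qs=[robot.inverse_kinematics([*p,z],[180,0,a]) for p,z,a in((plug,.2,base),(plug,.095,base),(vent,.17,base-72),(vent,.036,base-72),(vent,.036,base-162),(vent,.036,base-170))]
    print(base,[None if q is None else np.round(q,0).tolist() for q in qs])
E
```

```text
tip 0.017
75.7 [[-44.0, 18.0, 35.0, 97.0, -11.0, 69.0, -20.0], [-42.0, 25.0, 33.0, 104.0, -16.0, 56.0, -16.0], [-32.0, 24.0, 51.0, 99.0, -20.0, 67.0, -62.0], [-27.0, 34.0, 44.0, 107.0, -30.0, 51.0, -54.0], [-38.0, 44.0, 64.0, 107.0, -46.0, 60.0, -131.0], [-38.0, 44.0, 64.0, 107.0, -46.0, 60.0, -139.0]]
-104.3 [[-25.0, 16.0, 10.0, 96.0, -3.0, 68.0, 152.0], [-21.0, 22.0, 6.0, 104.0, -3.0, 54.0, 152.0], [-27.0, 22.0, 42.0, 99.0, -16.0, 66.0, 114.0], [-22.0, 31.0, 37.0, 107.0, -24.0, 50.0, 121.0], [-23.0, 32.0, 39.0, 107.0, -26.0, 50.0, 32.0], [-23.0, 32.0, 39.0, 107.0, -26.0, 50.0, 24.0]]
```

```bash
python3 - <<'E'
from h import *
plug=np.array([.504,.1285]); o=[180,0,-104.3]
fingers.gripper_to(.65)
robot.move_to([*plug,.18],o)
print(robot.line_to([*plug,.0955],velocity=.06,f_stop=8), robot.current_tool_pos())
fingers.gripper_to(0,force=60)
print("gap",robot.current_finger_gap()*85,robot.current_gripper_force())
robot.line_to([*plug,.17],velocity=.08)
for c in("top","side"):
    cv2.imwrite(f"pics/{c}1.png",vision.grab_frame(c)[:,:,::-1])
print("gap",robot.current_finger_gap()*85,robot.current_gripper_force(),robot.current_contact_force(),robot.current_time_s())
a=cv2.imread("pics/top1.png")[170:310,150:300];b=cv2.imread("pics/side1.png")[120:260,150:300]
cv2.imwrite("pics/v4.png",cv2.resize(np.hstack([a,b]),None,fx=2.6,fy=2.6,interpolation=cv2.INTER_CUBIC))
E
```

```text
False [0.50437252 0.12858484 0.0959358 ]
gap 20.62981627174909 60.550464391708374
gap 20.365981241014367 60.242979526519775 [-0.63541119 -0.36396949 -0.74749539] 6.7417
```

View pics/v4.png

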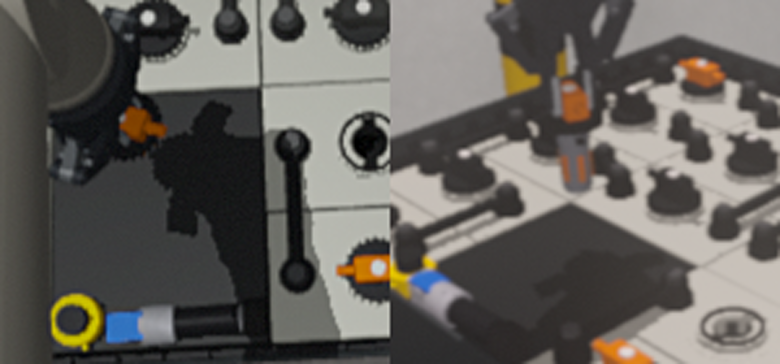

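The plug is held upright (gap 20.6 mm). I'll carry it over the vent and check its alignment there.

```bash
python3 - <<'E'
from h import *
vent=[.5185,-.0697]; o=[180,0,-176.3]
robot.line_to([*vent,.17],o,velocity=.1)
robot.line_to([*vent,.12],velocity=.08)
for c in("top","side"):
    cv2.imwrite(f"pics/{c}2.png",vision.grab_frame(c)[:,:,::-1])
p=robot.current_tool_pos();print(p,robot.current_eef_rot(),robot.current_finger_gap()*85,robot.current_time_s())
b=cv2.imread("pics/side2.png")[175:275,225:345]
b=cv2.resize(b,None,fx=6,fy=6,interpolation=cv2.INTER_CUBIC)
for z,col in((p[2]-.0955,(0,255,0)),(p[2]-.0955+.04,(0,255,0)),(p[2]-.0955+.1,(0,255,0)),(.006,(0,0,255))):
    q=P("side")@[*vent,z,1]; q=q[:2]/q[2]; print(q)
    cv2.circle(b,tuple(int(x) for x in ((q-[225,175]+.5)*6)),3,col,-1)
cv2.imwrite("pics/v5.png",b)
E
```

```text
[ 0.5191495  -0.06986689  0.12069772] [-1.79985410e+02  9.26770193e-02 -1.76302362e+02] 20.75952679115332 9.75
[281.6955282  238.85257109]
[281.50096107 223.62213127]
[281.19249036 199.47548053]
[281.78596143 245.93155677]
```

View pics/v5.png

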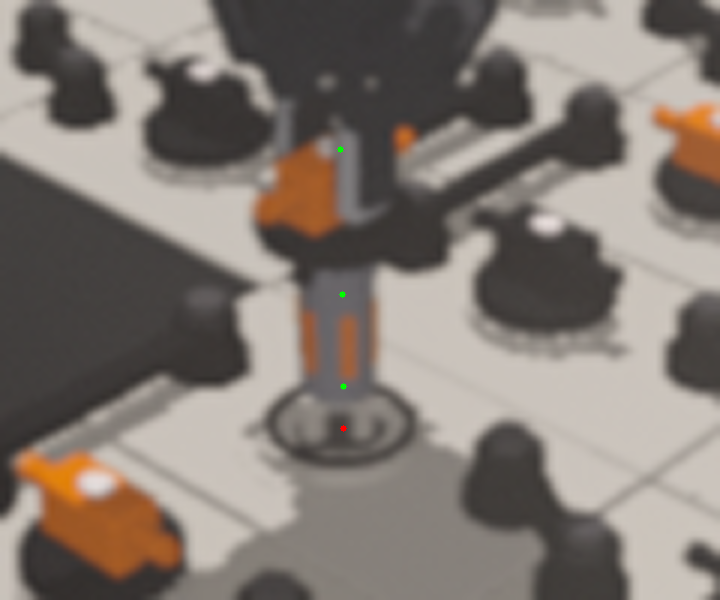

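The guard's axis is at column 340 in the crop, with the ring centre at 341.5, so the plug is lined up over the vent. Now a guarded descent.

```bash
python3 - <<'E'
from h import *
vent=[.5185,-.0697]
np.set_printoptions(precision=4,suppress=True)
for z in(.085,.055,.0425):
    s=robot.line_to([*vent,z],velocity=.04,f_stop=5)
    print(z,s,robot.current_tool_pos(),robot.current_contact_force(),robot.current_torque(),robot.current_finger_gap()*85)
    if s: break
print(robot.current_time_s())
E
```

```text
0.085 False [ 0.5188 -0.0698  0.0852] [ 0.3958  0.1212 -0.5421] [-0.0319 -0.0414 -0.0013] 20.566093976332397
0.055 False [ 0.5187 -0.0698  0.0552] [0.1679 0.2026 0.1459] [ 0.0238 -0.0028  0.0409] 20.286801840927666
0.0425 False [ 0.5182 -0.0697  0.0422] [-0.6743  0.1868  0.2465] [ 0.0354  0.0308 -0.0214] 21.014093835277162
12.1417
```

```bash
python3 - <<'E'
from h import *
vent=[.5185,-.0697]
np.set_printoptions(precision=4,suppress=True)
s=robot.line_to([*vent,.034],velocity=.015,f_stop=14)
p=robot.current_tool_pos()
print(s,p,robot.current_contact_force(),robot.current_torque(),robot.current_time_s())
E
```

```text
True [ 0.5188 -0.0698  0.0362] [-1.708  -0.7829  6.2354] [ 0.1236  0.3491 -0.0307] 12.6583
```

```bash
python3 - <<'E'
from h import *
vent=[.5185,-.0697]
np.set_printoptions(precision=4,suppress=True)
for a in(20,45,70,90):
    robot.line_to([*vent,.0362],[180,0,-176.3-a],velocity=.05)
    print(a,robot.current_tool_pos(),robot.current_eef_rot()[2],robot.current_contact_force(),robot.current_torque(),robot.current_finger_gap()*85,robot.current_time_s())
E
```

```text
20 [ 0.5197 -0.0699  0.0372] 163.67834063371814 [-0.6648  0.0827  5.5713] [ 0.0995  0.0734 -0.0534] 20.790590471210212 13.1583
45 [ 0.52   -0.0699  0.0373] 138.68053572575226 [0.3766 0.2771 5.9307] [ 0.1453  0.0467 -0.0636] 20.808956022256464 13.7417
70 [ 0.52   -0.07    0.0373] 113.68963683881309 [-0.6733  0.2316  4.9193] [ 0.0903 -0.0631 -0.0958] 20.50210889031527 14.325
90 [ 0.52   -0.07    0.0373] 93.69323432522059 [0.6672 0.3419 4.8654] [ 0.0641 -0.0406 -0.0354] 20.59868882179708 14.825
```

It turned with little torque. I'll release, back off and look.

```bash
python3 - <<'E'
from h import *
p=robot.current_tool_pos()
fingers.gripper_to(.6); robot.pause(.2)
robot.line_to([p[0],p[1],.16],velocity=.1)
robot.move_to([.40,.25,.28],[180,0,93.7])
for c in("top","side"):
    cv2.imwrite(f"pics/{c}3.png",vision.grab_frame(c)[:,:,::-1])
print(robot.current_time_s())
a=cv2.imread("pics/top3.png")[180:300,240:345];b=cv2.imread("pics/side3.png")[185:305,225:330]
cv2.imwrite("pics/v6.png",cv2.resize(np.hstack([a,b]),None,fx=3.8,fy=3.8,interpolation=cv2.INTER_CUBIC))
E
```

```text
18.275
```

View pics/v6.png

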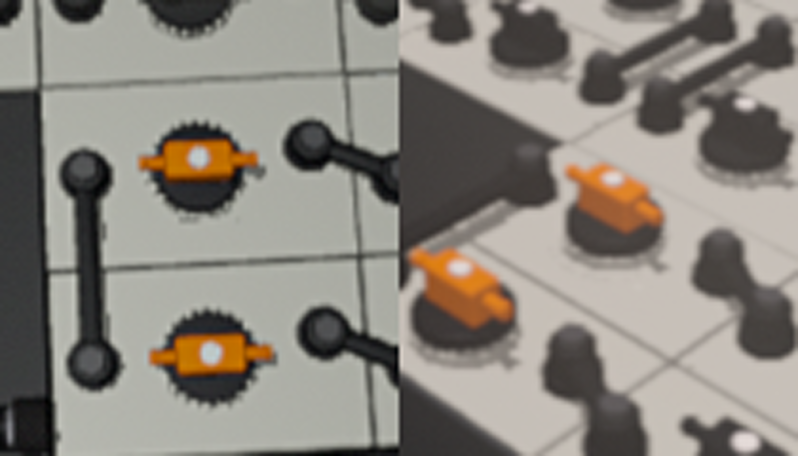

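The plug at (198,160) in the crop matches the fitted plug below it in height, alignment and seating. The stubs lie along the row, and the gripper is clear. I'm handing it in.

```bash
python3 - <<'E'
from h import *
t=lambda u,v:((u+.5)/3.8-.5+240,(v+.5)/3.8-.5+180)
s=lambda u,v:((u-399+.5)/3.8-.5+225,(v+.5)/3.8-.5+185)
print(tri(t(198,157),s(612,178)),tri(t(210,352),s(460,267)))
print(workorder.close_job())
E
```

```text
[ 0.5183937  -0.06815071  0.04435657] [ 0.40047064 -0.07679423  0.04390089]
the job is handed in; nothing more can be done
None
```

The watering plug is pushed into the open vent and locked with a quarter turn clockwise, its stubs in line with the neighbouring fitted plug and its top at the same height to within 1 mm; the arm went nowhere near the old cap and refractometer, and I handed the job in at about 18 s (the close call returned no verdict).

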